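Strip the eyewear milling fixture

TASK

Unload and strip the milling fixture. First crank the handwheel so that the jaw backs away until its pointer stands on the brass index clip's line, and leave it there; then lay all the blanks from the carrier in the grey tray, whichever of the four are there; only then pull up the index plunger and twist it so that it stays latched open, draw the carrier out towards the robot from under its bridges, and lay it flat, right way up and about centred, on the cork mat, leaving the plunger latched and the other things on the bench undisturbed.

Things in the scene. Friction and masses are not known exactly. Their poses are not given: they have to be found in the camera images.
- fixture: grey fixture, fixed; origin on the table below the docked carrier's centre; x away from the robot, y left. Bed 10 mm thick, x -75 to 180, y -120 to 190 mm. Bridges at x 15 to 55, |y| 86 to 118 mm, top 30 mm up, cover the carrier's ears, so it must be drawn level to -x (70 mm or more) before lifting; latched plunger's top is at 81 mm. Scale bar, 40 mm high, x 75 to 175, y -114 to -92 mm
- pointer (a point): tip of the jaw's black pointer, at the right end of the sliding steel jaw, over the scale bar, 43 mm above the table
- mark: brass index clip on the scale bar; its origin is the mark: a line across (along its y), 40 mm above the table; its x is the fixture's x. It stays where it is. The jaw is on the mark when the pointer has the same place along x as this origin
- jaw (a joint): travel of the jaw away from the robot along the fixture's x, m, 0 (as found, its lip overhanging the edge of the two far pockets) to 0.068. The lip is 140 mm wide (y), its front edge at fixture x = 52 mm + travel, 45 to 51 mm above the table, its steel body behind it. Driven only by the handwheel: 14 mm per turn
- wheel (a joint): angle of the handwheel, rad, 0 at start; grows anticlockwise seen from above, which moves the jaw away from the robot; stays where it is left (friction 0.06 N m); 30.5 at most
- wheel_centre (a point): on the vertical axis of the horizontal handwheel (96 mm across), on its hub, 46 mm above the table; fixed in the fixture at x 10, y 155 mm
- crank_grip (a point): middle of the upright black crank knob, a cylinder 18 mm in diameter and 40 mm high that spins freely on the wheel; its axis runs on a circle of radius 40 mm about the wheel's axis; this point is 69 mm above the table, the knob reaches from 49 to 89 mm, the wheel's top is at 47 mm
- plunger (a joint): lift of the index plunger, m: 0 is down (its 8 mm pin stands 7 mm deep in the hole of the carrier's right ear), 0.018 fully up; spring 7 N at 0 rising to 13 N. Pulled up 12 mm or more it can be twisted; the rib under the handle then rests on the notched collar, and the plunger stays up at about 0.011
- twist (a joint): twist of the plunger handle, rad, 0 as found with its rib in the collar's notch (free play about 0.1), -1.55 to 1.55; it latches when twisted either way by more than about 0.4 while up, well latched from 0.5
- plunger_handle (a point): middle of the black bar handle of the plunger: 46 mm long (this point's x), 12 mm thick (its y), 25 mm high (reaching 12.5 mm above and below this point); 56.5 mm above the table when down, at fixture x 35, y -93 mm; the collar's top is 15.5 mm below this point when down
- carrier: aluminium carrier plate 130 x 164 x 10 mm (x, y, z), 0.45 kg, with 40 x 22 mm ears on its left and right edges, centred at x = 35 mm (208 mm over both, hole in the right ear); a bar handle on its middle, 14 mm thick (x), 60 mm long (y), from 10 to 48 mm above the underside; origin at the centre of the underside; docked in the fixture its frame is the fixture's, 10 mm up
- blank1: one of up to four identical dark brown T-profile horn blanks (some may be absent): foot 74 (its y) x 24 (its x) x 12 mm high, with a 44 x 24 x 12 mm block on its middle, 24 mm high in all; 45 g; origin at the centre of its underside. At the start it rests flat on the carrier in a marked pocket at x = +-45, y = +-40 mm in the carrier's frame, within 2 mm
- blank2: one of up to four identical dark brown T-profile horn blanks (some may be absent): foot 74 (its y) x 24 (its x) x 12 mm high, with a 44 x 24 x 12 mm block on its middle, 24 mm high in all; 45 g; origin at the centre of its underside. At the start it rests flat on the carrier in a marked pocket at x = +-45, y = +-40 mm in the carrier's frame, within 2 mm
- blank3: one of up to four identical dark brown T-profile horn blanks (some may be absent): foot 74 (its y) x 24 (its x) x 12 mm high, with a 44 x 24 x 12 mm block on its middle, 24 mm high in all; 45 g; origin at the centre of its underside. At the start it rests flat on the carrier in a marked pocket at x = +-45, y = +-40 mm in the carrier's frame, within 2 mm
- blank4: one of up to four identical dark brown T-profile horn blanks (some may be absent): foot 74 (its y) x 24 (its x) x 12 mm high, with a 44 x 24 x 12 mm block on its middle, 24 mm high in all; 45 g; origin at the centre of its underside. At the start it rests flat on the carrier in a marked pocket at x = +-45, y = +-40 mm in the carrier's frame, within 2 mm
- tray: loose shallow grey tray 200 x 160 mm (its x, y), wall 5 mm thick and 16 mm high, floor 5 mm thick, 0.5 kg; origin at the centre of its underside
- pad: cork mat 200 x 240 mm (x, y), 4 mm thick, fixed; origin at the centre of its underside, on the table
- file: bystander: screwdriver 190 mm long lying right, behind the mat; origin in its middle
- mallet: bystander: hammer 220 mm long lying left, behind the tray; origin in its middle
- glue: bystander: small jar 48 mm wide, 60 mm high, standing to the right of the jaw; origin under its centre
- dish: bystander: white bowl 70 mm wide, 30 mm high, on the robot side of the handwheel; origin under its centre
Things that resemble listed ones, but are neither listed nor needed, are in the scene too. There is more than one size of the carrier; the one meant has the size given above. What is shaped like the blank4 but blue or turquoise is not meant.

How it is judged (in metres and radians):
On the way, in this order (a step that is already met when the one before it is completed fails the run):
1. the jaw's pointer stands on the index clip's line (x of pointer in the frame of mark between -0.003 and 0.003 m and velocity of joint jaw between -0.002 and 0.002 m/s), for 0.5 s.
2. all the blanks lie in the tray (x of blank1 in the frame of tray between -0.092 and 0.092 m and y of blank1 in the frame of tray between -0.072 and 0.072 m and z of blank1 in the frame of tray between -0.005 and 0.032 m and linear speed of each of blank1, blank2, blank3, blank4 below 0.02 m/s and x of blank2 in the frame of tray between -0.092 and 0.092 m and y of blank2 in the frame of tray between -0.072 and 0.072 m and z of blank2 in the frame of tray between -0.005 and 0.032 m and x of blank3 in the frame of tray between -0.092 and 0.092 m and y of blank3 in the frame of tray between -0.072 and 0.072 m and z of blank3 in the frame of tray between -0.005 and 0.032 m and x of blank4 in the frame of tray between -0.092 and 0.092 m and y of blank4 in the frame of tray between -0.072 and 0.072 m and z of blank4 in the frame of tray between -0.005 and 0.032 m), for 0.3 s.
3. the plunger is latched open, let go, with the carrier still docked (value of joint plunger above 0.009 m and (value of joint twist above 0.5 rad or value of joint twist below -0.5 rad) and horizontal distance between carrier and fixture below 0.012 m and contact force between the fingers and fixture below 0.2 N), for 0.3 s.
4. the carrier has been drawn out from under the bridges (x of carrier in the frame of fixture below -0.045 m), for 0.1 s.
At the end, for the whole second after the job is handed in: The pointer stands within 3 mm of the index line; the plunger is latched up (over 9 mm) and twisted by over 0.5 rad; every blank lies in the tray, at rest; the carrier lies flat and right way up on the cork mat, its centre within 50 mm of the mat's, at rest (all of step 1 and all of step 2 and value of joint plunger above 0.009 m and (value of joint twist above 0.5 rad or value of joint twist below -0.5 rad) and horizontal distance between carrier and pad below 0.05 m and angle between carrier's own z axis and vertical below 0.06 rad and height (world z) of carrier below 0.01 m and linear speed of carrier below 0.02 m/s); the robot touches nothing.
It fails at once if a bystander on the bench is moved by more than 30 mm (distance of any of file, mallet, glue, dish from where it was at the start of the episode above 0.03 m).
Of blank1, blank2, blank3, blank4 only 2 to 4 are there at a start; the rules pass over those that are not, and their reading is None.
At some moment in a run one of tray may be knocked a few centimetres aside while the robot is not near it.
Once in a run the grip may slacken for a moment while it holds something.
It also fails if it takes over 210 s, if anything falls off the work surface, if the arm or the gripper's body presses on something with over 40 N, if the wrist force passes 120 N, or if a joint passes its speed limit or range.

ROBOT

A 6-joint arm with a two-finger parallel gripper is mounted at the origin on the work surface. World frame = base frame: x ahead of the robot, y to its left, z up, the work surface at z = 0. Lengths are in mm, angles in rad, forces in N, time in s.
With the tool pointing down it reaches from about 300 to 775 mm from the base axis. Payload 14.6 kg.
Tool frame: the origin (TCP) lies on the centre line of the jaws, within the pads' length; the fingertips stand 19 mm ahead of it and the grasp point (between the pads) is the TCP (bot.tip_reach is the distance from the TCP to the fingertips, in mm); z points along the fingers, y is the line along which they close (so a half turn about z gives the same grasp; the last joint's range is limited). The gripper opens to 85 mm and grips with 20 to 120 N. Pads are 22 mm wide; open, the fingers measure 114 mm over their backs; the gripper's body (76 mm by 85 mm) begins 54 mm behind the grasp point. The pads swing forward as they close: fully open they stand 13 mm farther back than shut.
Start: joints at [1.083, 0.3, 1.521, -0, 1.321, -0.067], TCP at [224.666, 502.011, 250.281] pointing down, gripper open.
Joint ranges: [-3.03, 3.03], [-0.79, 2.21], [0.23, 2.52], [-1.04, 4.18], [0, 3.07], [-2.55, 2.55]. Speed limits (rad/s): [2.22, 2.22, 2.57, 3.14, 3.14, 3.14].

INTERFACE

Orientations are given as a unit quaternion [w, x, y, z].
In Python, from rig import bot gives the robot as it stands. Calls block until the motion is done:
- bot.move_to(position, orientation): joint-space move of the TCP to a pose.
- bot.servo_line(position, attitude=None, speed=150, until_force=None): straight line of the TCP; attitude=None keeps the orientation; speed is the mean speed in mm/s. With until_force (N) it stops when the force on the tool has changed by that much, and returns True; else False.
- bot.move_joints(angles): joint-space move.
- bot.move_gripper(opening, grip_force=None): finger opening in mm; grip_force is the grip in N (None keeps the last); returns when the fingers have stopped.
- bot.dwell(seconds).
- bot.ik(position, orientation): joint angles nearest the present ones, or None.
- bot.read_state(): the state.
- bot.read_camera(name): name is "side" or "top" or "wrist"; returns a dict with "image" (384x512x3 uint8, blue, green, red), "depth" (384x512 float32, mm along the optical axis (not along the pixel's ray), 0 where there is no reading), "fovy" (degrees; the focal length in pixels is half the picture's height over the tangent of half this angle, whatever the lens; pixels are square), "cx", "cy" (the principal point, pixels), "eye" and "attitude" of the camera in the world; the wrist camera has in their place "mount" (4x4, takes a point from camera to tool coordinates, whose origin is the TCP and whose axes are the flange's). Camera axes: x right, y down, z forward; pixel columns grow to the right and rows downward; lengths in mm; the calibration is good to about 2 mm. A picture is of the moment at which its call begins: read the wrist's pose just before it.
A pose or a line that the arm cannot do raises bot.MotionError and nothing moves.
- bot.finish_job(): hands the job in; it is judged then, once.
The state is a dict: "clock": time; "joint_positions": joint angles; "qvel": joint speeds; "effort": joint torques, N m; "ee_pos": TCP position; "tool_rot": TCP orientation; "ft_force": force on the tool from outside, world axes, zero at the start; "moment": the same for the moment, N m; "grip_width": finger opening in mm; "grip_force": force on a finger pad.
Only numpy, scipy, OpenCV 4.12 (cv2) and the standard library are available. Lean on these libraries where they do the work, as an engineer would, in place of code of your own. Each camera call takes 0.05 s, during which the arm holds its last target. There are 200 camera calls.

## Working session

There is one attempt and no reset: what is moved stays moved. The work goes in short steps, each a Python script; the robot and the scene stay as the last script left them, time stands still between calls to the robot, and variables do not carry over. Pictures are saved under pics/ and viewed, at most 14 in all, crops included, and the job is handed in when it is done.

```bash
ls; mkdir -p pics
python3 - <<'E'
from rig import bot
import cv2,numpy as np
for n in ("top","side"):
    c=bot.read_camera(n); cv2.imwrite(f"pics/{n}0.png",cv2.resize(c["image"],(800,600)))
    np.savez(f"{n}0.npz",**c)
    print(n,c["fovy"],c["cx"],c["cy"],c["eye"],c["attitude"],(c["depth"]>0).mean())
s=bot.read_state();print(s["clock"],s["tool_rot"],s["ee_pos"],s["grip_width"])
E
```

```text
pics
top 48.81448194151295 257.64697389766417 193.57798391758814 [ 412.35212468   28.04762881 1275.85448714] [ 0.01572548 -0.69709212  0.71656296 -0.0187833 ] 0.9959004720052084
side 43.93349887958123 256.56772054839763 195.51377317346578 [  21.89132274 -956.99689434  823.45410579] [-0.45610674  0.86134339 -0.19999724  0.10027622] 0.9963531494140625
0.1 [-1.48906355e-04  2.08866051e-01  9.77944126e-01 -4.85843659e-04] [224.60378508 501.85720857 249.78814014] 85.17965301873713
```

View pics/top0.png

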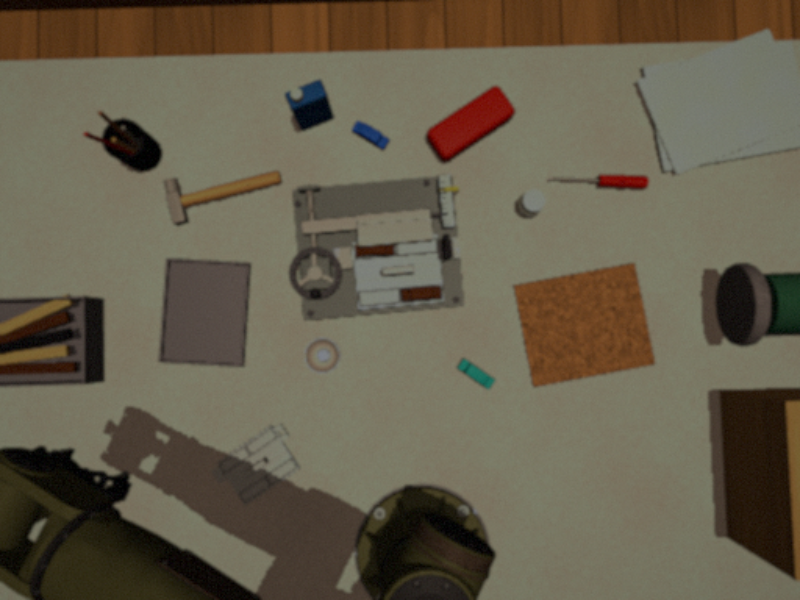

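View pics/side0.png

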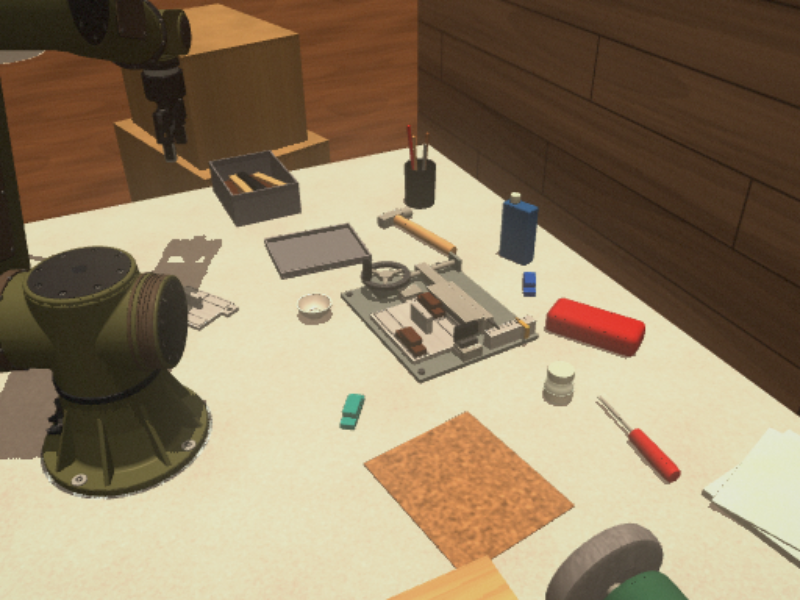

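The fixture lies around (380,250) in the 800x600 top view, the tray around (205,312) and the mat around (584,324). Blanks show at (375,250), far left, and (420,294), near right. The wheel is at (316,273) with its knob at about (316,292), and the brass clip is at (450,189).

```bash
cat > h.py <<'E'
import numpy as np,cv2
from scipy.spatial.transform import Rotation as R
from rig import bot
def rot(q): return R.from_quat([q[1],q[2],q[3],q[0]]).as_matrix()
def quat(M):
    q=R.from_matrix(M).as_quat(); return [q[3],q[0],q[1],q[2]]
def down(a):
    "tool pointing down, closing line (tool y) at world angle a"
    y=np.array([np.cos(a),np.sin(a),0]);z=np.array([0,0,-1.]);return quat(np.column_stack([np.cross(y,z),y,z]))
def campose(c,s=None):
    if "mount" in c:
        T=np.eye(4);T[:3,:3]=rot(s["tool_rot"]);T[:3,3]=s["ee_pos"];T=T@np.asarray(c["mount"]);return T[:3,:3],T[:3,3]
    return rot(c["attitude"]),np.asarray(c["eye"])
def foc(c): return 192/np.tan(np.radians(c["fovy"])/2)
def ray(c,uv,z,s=None):
    M,e=campose(c,s);uv=np.atleast_2d(np.asarray(uv,float));f=foc(c)
    d=np.column_stack([(uv[:,0]-c["cx"])/f,(uv[:,1]-c["cy"])/f,np.ones(len(uv))])@M.T
    return e+d*((z-e[2])/d[:,2])[:,None]
def proj(c,P,s=None):
    M,e=campose(c,s);p=(np.atleast_2d(P)-e)@M;return np.column_stack([c["cx"],c["cy"]])+foc(c)*p[:,:2]/p[:,2:]
def look(name,n):
    s=bot.read_state();c=bot.read_camera(name);cv2.imwrite(f"pics/{n}.png",cv2.resize(c["image"],(800,600),interpolation=cv2.INTER_CUBIC))
    np.savez(f"{n}.npz",**c,**s);return c,s
def load(n): return dict(np.load(f"{n}.npz"))
def cloud(c,s=None):
    v,u=np.mgrid[:384,:512];d=c["depth"];M,e=campose(c,s);f=foc(c)
    return np.dstack([(u-c["cx"])/f*d,(v-c["cy"])/f*d,d])@M.T+e
E
python3 - <<'E'
from h import *
c=load("top0")
px=lambda *a:np.array(a)*.64
print("bed",ray(c,px((463,303),(302,320),(294,190),(455,176)),10).round())
print("tray",ray(c,px((168,259),(250,262),(244,365),(160,362)),16).round())
print("wheel,knob",ray(c,px((316,273),(316,292)),47).round(),"dish",ray(c,px((322,355)),30).round())
print("clip",ray(c,px((450,189)),40).round())
hsv=cv2.cvtColor(c["image"],cv2.COLOR_BGR2HSV)
m=cv2.inRange(hsv,(5,130,60),(20,255,255));m[:, :310]=0;m[:150]=0;m[:,430:]=0
k=max(cv2.findContours(cv2.morphologyEx(m,cv2.MORPH_CLOSE,np.ones((7,7))),0,2)[0],key=cv2.contourArea)
p=ray(c,cv2.boxPoints(cv2.minAreaRect(k)),4);print("mat",p.round(),p.mean(0).round(),[np.linalg.norm(p[i]-p[i-1]).round() for i in range(4)])
w=bot.read_camera("wrist");print(np.round(w["mount"],3),w["fovy"],w["cx"],w["cy"])
E
```

```text
bed [[470. -94.  10.]
 [446. 215.  10.]
 [697. 225.  10.]
 [716. -86.  10.]]
tray [[569. 468.  16.]
 [559. 311.  16.]
 [363. 326.  16.]
 [373. 485.  16.]]
wheel,knob [[532. 182.  47.]
 [496. 182.  47.]] dish [[379. 176.  30.]]
clip [[685. -74.  40.]]
mat [[ 502. -194.    4.]
 [ 539. -429.    4.]
 [ 345. -457.    4.]
 [ 308. -223.    4.]] [ 424. -326.    4.] [np.float64(195.0), np.float64(238.0), np.float64(196.0), np.float64(236.0)]
[[ 0.0000e+00 -9.5500e-01 -2.9600e-01  7.6440e+01]
 [ 1.0000e+00 -0.0000e+00  1.0000e-03 -1.1170e+00]
 [-1.0000e-03 -2.9600e-01  9.5500e-01 -1.2377e+02]
 [ 0.0000e+00  0.0000e+00  0.0000e+00  1.0000e+00]] 60.35503076964724 257.52834236419056 187.42175357757253
```

Run:
```python
from h import *
for a in (np.pi/2,-np.pi/2):
    print(bot.ik([490,45,300],down(a)))
bot.move_to([470,60,330],down(-np.pi/2) if bot.ik([470,60,330],down(np.pi/2)) is None else down(np.pi/2))
c,s=look("wrist","w1");print(s["ee_pos"],s["clock"])
```

```text
[ 1.71302208e-02  1.33625992e-01  1.60670708e+00 -4.44089210e-16
  1.40125958e+00 -1.55366611e+00]
[ 1.71302208e-02  1.33625992e-01  1.60670708e+00 -4.44089210e-16
  1.40125958e+00  1.58792655e+00]
[469.97332976  60.55482203 329.87968904] 2.0083
```

View pics/w1.png

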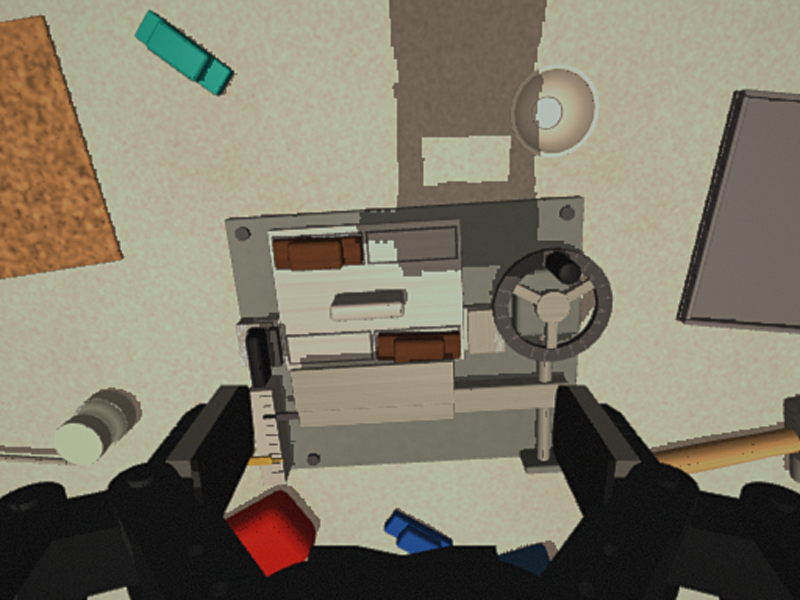

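The view is upside down: +x is down the picture and +y is right. Bed corners are at (226,218), (583,196), (242,481) and (578,463). The hub is at (552,307), the knob top at (563,266), the pointer tip at about (265,416) and the clip at (262,461). Only two blanks are there, at (318,252) and (418,347).

Run:
```python
from h import *
c=load("w1");s=c
px=lambda *a:np.array(a)*.64
P=np.vstack([ray(c,px((226,218),(583,196),(242,481),(578,463)),10,s),ray(c,px((552,307)),46,s)])[:,:2]
F=np.array([(-75,-120),(-75,190),(180,-120),(180,190),(10,155)],float)
a,b=P-P.mean(0),F-F.mean(0);th=np.arctan2((b[:,0]*a[:,1]-b[:,1]*a[:,0]).sum(),(a*b).sum())
M=np.array([[np.cos(th),-np.sin(th)],[np.sin(th),np.cos(th)]]);t=P.mean(0)-M@F.mean(0)
print("yaw",th,"origin",t);print((P-(F@M.T+t)).round(1))
fx=lambda p:((p[:,:2]-t)@M).round(1)
print("knob",fx(ray(c,px((563,266)),89,s)),"ptr",fx(ray(c,px((265,416)),43,s)),"clip",fx(ray(c,px((262,461)),40,s)))
print("handle top",fx(ray(c,px((368,299)),58,s)),"plunger",fx(ray(c,px((258,358)),69,s)))
hsv=cv2.cvtColor(c["image"],cv2.COLOR_BGR2HSV)
m=cv2.inRange(hsv,(0,130,40),(20,255,160));m[:140]=0;m[240:]=0;m[:,:170]=0;m[:,300:]=0
for k in cv2.findContours(m,0,2)[0]:
    if cv2.contourArea(k)>200:
        r=cv2.minAreaRect(k);print("blank",r,fx(ray(c,[r[0]],30,s)))
d=cloud(c,s)
for u,v in [(418,347),(318,252),(368,299),(258,358),(552,307),(565,262),(375,390),(740,200)]: print((u,v),d[int(v*.64),int(u*.64)].round(0))
im=c["image"][200:330,145:235];cv2.imwrite("pics/w1c.png",cv2.resize(im,None,fx=4.5,fy=4.5,interpolation=cv2.INTER_CUBIC))
```

```text
yaw 0.04916522703396952 origin [535.19571474  27.34697325]
[[ -2.6   4.6]
 [ -6.3   0.6]
 [ 10.2 -18.6]
 [  4.2  10.8]
 [ -5.4   2.6]]
knob [[-41.8 152.2]] ptr [[ 97.1 -95.5]] clip [[ 146.  -105.3]]
handle top [[-13.6   5.9]] plunger [[ 28.7 -85.8]]
blank ((267.5423278808594, 222.56642150878906), (16.50748634338379, 51.35962677001953), 88.45184326171875) [[43.  44.9]]
blank ((202.689697265625, 162.17318725585938), (18.844179153442383, 55.124900817871094), 87.39744567871094) [[-46.9 -36.7]]
(418, 347) [569.  73.  44.]
(318, 252) [486.  -9.  43.]
(368, 299) [525.  31.  46.]
(258, 358) [568. -57.  69.]
(552, 307) [531. 184.  48.]
(565, 262) [484. 180.  82.]
(375, 390) [605.  37.  52.]
(740, 200) [448. 350.   6.]
```

View pics/w1c.png

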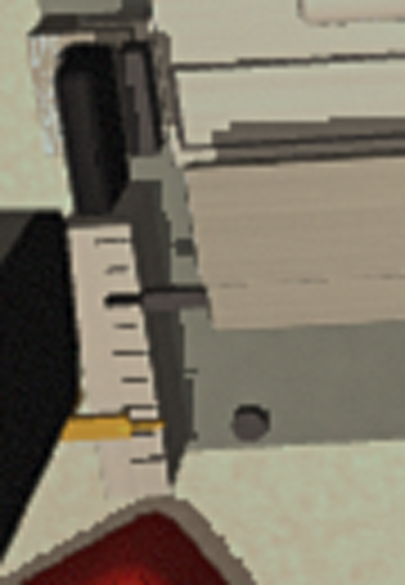

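The far-corner picks were wrong because the bar's foot hides the corner. I'll take closer views over the wheel and over the scale.

Run:
```python
from h import *
bot.move_to([530,180,270],down(np.pi/2));c,s=look("wrist","w2");print(s["ee_pos"])
bot.move_to([630,-60,270],down(np.pi/2));c2,s2=look("wrist","w3");print(s2["ee_pos"],s2["clock"])
cv2.imwrite("pics/w23.png",np.hstack([cv2.resize(c["image"],(400,300),interpolation=3),cv2.resize(c2["image"],(400,300),interpolation=3)]))
```

```text
[529.86689622 180.44245961 269.75678574]
[629.81670444 -59.03412076 270.37772275] 3.7667
```

View pics/w2.png

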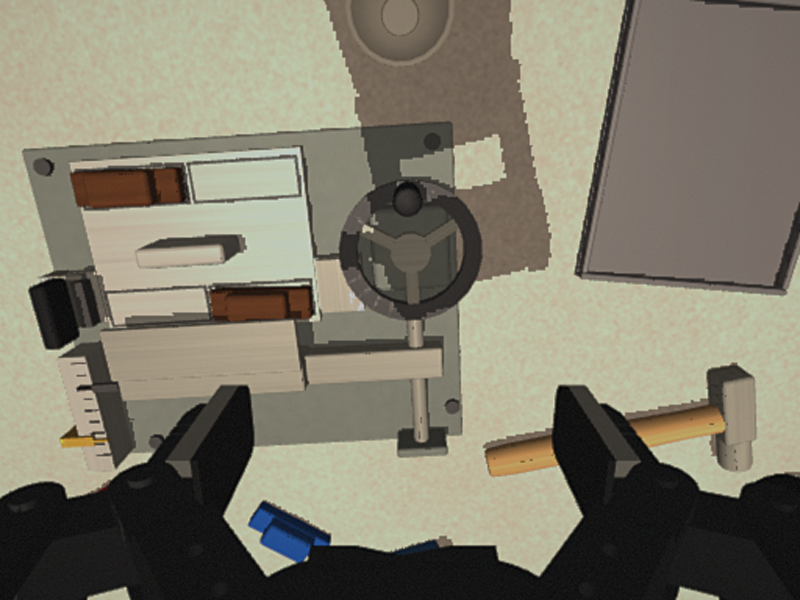

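View pics/w3.png

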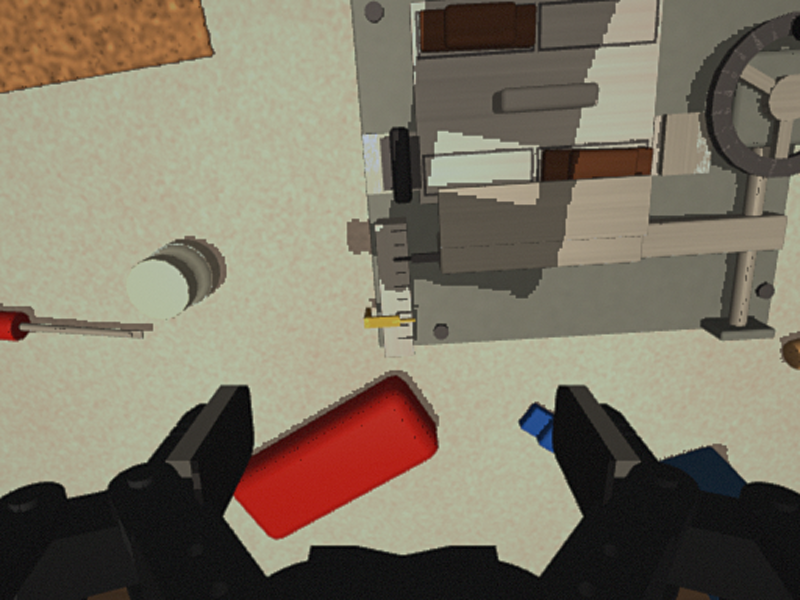

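w2 shows the hub at (411,251), the knob top at about (408,190), and bed corners at (24,150), (452,123) and (461,433). w3 shows the pointer tip at (396,259), the clip line at about (400,321) and the plunger handle top at (401,165).

Run:
```python
from h import *
c=load("w2");d=load("w3")
px=lambda *a:np.array(a)*.64
W=np.vstack([ray(c,px((24,150),(452,123),(461,433)),10,c),ray(c,px((411,251)),46,c)])[:,:2]
F=np.array([(-75,-120),(-75,190),(180,190),(10,155)],float)
a,b=W-W.mean(0),F-F.mean(0);th=np.arctan2((b[:,0]*a[:,1]-b[:,1]*a[:,0]).sum(),(a*b).sum())
M=np.array([[np.cos(th),-np.sin(th)],[np.sin(th),np.cos(th)]]);t=W.mean(0)-M@F.mean(0)
print("yaw",th,"o",t,(W-(F@M.T+t)).round(1).tolist())
fx=lambda p:((p[:,:2]-t)@M).round(1)
print("hub w",W[3],"knob w",ray(c,px((408,190)),89,c),fx(ray(c,px((408,190)),89,c)))
print("ptr",fx(ray(d,px((396,259)),43,d)),"clip",fx(ray(d,px((400,321)),40,d)),"plg",fx(ray(d,px((401,165)),69,d)),ray(d,px((401,165)),69,d))
for n,q in(("c",c),("d",d)):
    hsv=cv2.cvtColor(q["image"],cv2.COLOR_BGR2HSV)
    v=q["image"].max(2)
    if n=="c":
        C=cloud(q,q);m=(C[...,2]>70)&(C[...,2]<100)&(abs(C[...,0]-495)<40)&(abs(C[...,1]-185)<40);print("knob cloud",m.sum(),C[m].mean(0),C[m].max(0),C[m].min(0))
        m=(C[...,2]>40)&(C[...,2]<56)&(np.hypot(C[...,0]-532,C[...,1]-183)<60)
        k=np.argwhere(m)[:,::-1].astype(np.float32);e=cv2.minEnclosingCircle(k);print("wheel circ",e,ray(q,[e[0]],46,q))
    else:
        m=cv2.inRange(hsv,(18,120,100),(35,255,255));ys,xs=np.nonzero(m);print("brass",len(ys),xs.min(),xs.max());
        for x in range(xs.min(),xs.max()+1): print(x,ys[xs==x].min(),ys[xs==x].max(),end="; ")
        print();p=v[158:175,244:275];print(p[:, ::3])
```

```text
yaw 0.06278247400840696 o [531.34784592  30.78264389] [[1.2, 2.6], [1.9, -0.7], [-2.3, -1.6], [-0.8, -0.2]]
hub w [530.7796873  185.91821484] knob w [[484.90332528 183.1608576   89.        ]] [[-36.8 155. ]]
ptr [[ 100.  -101.1]] clip [[ 147.3 -101.3]] plg [[ 35.  -93.5]] [[572.11131346 -60.29659828  69.        ]]
knob cloud 314 [490.80166642 182.52565002  87.78036257] [500.16385077 191.41587348  91.34421244] [482.83657882 173.86591234  70.17044296]
wheel circ ((262.4606628417969, 159.9101104736328), 45.822975158691406) [[529.97942621 185.29078721  46.        ]]
brass 188 109 265
109 2 4; 110 2 5; 111 3 5; Traceback (most recent call last):
  File "<stdin>", line 21, in <module>
    return umr_minimum(a, axis, None, out, keepdims, initial, where)
ValueError: zero-size array to reduction operation minimum which has no identity
```

```bash
cat >> h.py <<'E'
FO=np.array([531.3,30.8]);FY=0.060
def fw(x,y):
    c,s=np.cos(FY),np.sin(FY);return FO+np.array([c*x-s*y,s*x+c*y])
E
python3 - <<'E'
from h import *
C=np.array([530.4,185.6]);K=np.array([490.8,182.6]);q=down(np.pi/2)
bot.move_gripper(50,20);bot.move_to([*K,150],q)
bot.servo_line([*K,73],speed=120);f0=bot.read_state()["ft_force"]
bot.move_gripper(10,20);s=bot.read_state();print(s["grip_width"],f0,s["ft_force"],s["clock"])
p0=np.arctan2(*(K-C)[::-1]);N=18
for i in range(1,2*N+1):
    a=p0+i*2*np.pi/N
    bot.servo_line([*(C+40*np.array([np.cos(a),np.sin(a)])),73],speed=110)
    s=bot.read_state()
    if i%3==0 or i<3:print(i,s["grip_width"].round(1),s["ft_force"].round(1),s["ee_pos"].round(1),round(s["clock"],1))
    if np.linalg.norm(s["ft_force"])>45:print("force");break
E
```

```text
17.300529661776327 [-0.3670585  -0.07844896 -0.26714656] [-1.28629892 -0.72421764  6.0439978 ] 6.6Traceback (most recent call last):
  File "<stdin>", line 11, in <module>
AttributeError: 'float' object has no attribute 'round'
```

```bash
cat > crank.py <<'E'
from h import *
def crank(i0,i1,N=18,C=np.array([530.4,185.6]),p0=np.arctan2(-3.,-39.6),speed=110):
    for i in range(i0,i1+1):
        a=p0+i*2*np.pi/N
        bot.servo_line([*(C+40*np.array([np.cos(a),np.sin(a)])),73],speed=speed)
        s=bot.read_state();f=s["ft_force"]
        if i%4==0:print(i,round(float(s["grip_width"]),1),np.round(f,1),round(s["clock"],1))
        if np.linalg.norm(f)>45:print("force",i,f);return
E
python3 -c "
from crank import *
crank(2,36)"
```

```text
4 17.2 [ 0.9 -4.5 10.7] 7.7
8 17.6 [ 6.9 -0.1  6.3] 8.8
12 17.5 [-2.  -1.2 11.5] 9.9
16 17.5 [ 5.5 -5.1  7.6] 11.0
20 17.5 [ 1.3 -0.3  9.9] 12.1
24 17.3 [ 5.2 -4.1  9.2] 13.2
28 17.7 [2.8 3.1 6.9] 14.3
32 18.0 [-0.2 -5.7 11.1] 15.4
36 17.0 [ 6.9 -0.9  7.4] 16.5
```

Run:
```python
from crank import *
crank(37,58)
s=bot.read_state();p=s["ee_pos"]
bot.move_gripper(50);bot.servo_line([p[0],p[1],150]);
bot.move_to([620,-60,210],down(np.pi/2));c,s=look("wrist","w4");print(p,s["ee_pos"],s["clock"])
im=c["image"][100:260,210:330];cv2.imwrite("pics/w4c.png",cv2.resize(im,None,fx=3.7,fy=3.7,interpolation=cv2.INTER_CUBIC))
```

```text
40 17.5 [ 1.2 -4.3 11.2] 17.6
44 17.3 [ 8.1 -0.   5.5] 18.7
48 17.4 [-1.5 -0.1 11.2] 19.8
52 17.2 [ 6.1 -5.8  7.9] 20.9
56 17.2 [2.8 0.9 9.7] 22.0
[526.60840401 145.89353455  73.59664197] [619.5891052  -58.82946205 209.08632897] 24.5667
```

View pics/w4c.png

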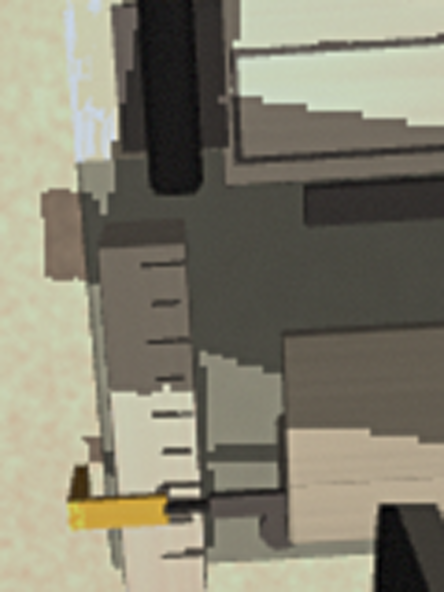

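Run:
```python
from h import *
d=load("w4");t=FO
M=np.array([[np.cos(FY),-np.sin(FY)],[np.sin(FY),np.cos(FY)]])
fx=lambda p:((p[:,:2]-t)@M).round(1)
hsv=cv2.cvtColor(d["image"],cv2.COLOR_BGR2HSV)[100:260,210:330]
m=cv2.inRange(hsv,(15,120,60),(35,255,255));C=cloud(d,d)[100:260,210:330]
g=cv2.cvtColor(d["image"],6)[100:260,210:330]
for x in range(20,60,3):
    y=np.nonzero(m[:,x])[0]
    if len(y): print(x,y.min(),y.max(),fx(ray(d,[(x+210,y.min()+99.5),(x+210,y.max()+100.5)],41,d)).tolist(),C[y.min():y.max()+1,x,2].round(0),hsv[y.min():y.max()+1,x,2])
for x in range(44,76,3):
    k=g[128:146,x];y=128+k.argmin();print(x,y,k.tolist(),fx(ray(d,[(x+210,y+100)],43,d)).tolist())
```

```text
20 129 142 [[136.1, -124.8], [150.9, -126.1]] [28. 31. 33. 35. 38. 40. 42. 44. 43. 44. 43. 44. 42. 42.] [ 69  68  63  64  64  66 121 206 205 203 202 202 201 201]
23 130 142 [[137.3, -122.0], [151.1, -123.2]] [26. 28. 30. 30. 41. 44. 43. 43. 44. 44. 43. 43. 44.] [ 69  67  67  67  78 145 208 205 202 202 201 201 201]
26 135 142 [[142.7, -119.6], [151.3, -120.2]] [43. 42. 44. 42. 43. 44. 44. 44.] [142 204 205 202 202 202 200 202]
29 134 142 [[141.9, -116.6], [151.4, -117.3]] [41. 43. 43. 42. 43. 44. 44. 43. 43.] [ 87 174 206 203 202 202 202 204 197]
32 134 142 [[142.0, -113.7], [151.6, -114.4]] [42. 44. 43. 44. 44. 43. 43. 45. 45.] [100 204 207 202 201 202 202 202 181]
35 134 141 [[142.2, -110.8], [150.7, -111.4]] [42. 43. 43. 44. 44. 43. 43. 44.] [ 95 205 206 201 202 201 201 201]
38 134 141 [[142.4, -107.9], [150.9, -108.5]] [41. 43. 43. 42. 42. 42. 44. 43.] [116 204 205 201 202 201 201 201]
41 134 141 [[142.6, -105.0], [151.1, -105.6]] [43. 43. 44. 45. 42. 42. 42. 42.] [143 207 204 201 202 203 202 201]
44 133 141 [[141.7, -102.0], [151.2, -102.6]] [41. 44. 42. 43. 45. 45. 44. 44. 43.] 
[... 503 characters left out ...]
50, 40, 50, 47, 53, 62, 71, 70, 67, 63, 65, 64, 64] [[143.0, -90.5]]
59 133 [136, 136, 138, 137, 110, 40, 56, 85, 84, 82, 80, 87, 123, 136, 134, 133, 134, 135] [[142.1, -87.6]]
62 133 [134, 134, 136, 133, 83, 34, 61, 83, 84, 82, 79, 89, 133, 134, 133, 131, 132, 132] [[142.3, -84.7]]
65 133 [134, 133, 136, 132, 80, 36, 72, 84, 83, 80, 80, 90, 132, 132, 132, 133, 132, 130] [[142.5, -81.9]]
68 133 [131, 132, 136, 132, 59, 37, 83, 84, 81, 80, 82, 100, 135, 135, 136, 135, 134, 133] [[142.6, -79.0]]
71 133 [130, 133, 136, 134, 45, 43, 84, 84, 81, 82, 77, 58, 56, 77, 80, 80, 79, 86] [[142.8, -76.1]]
74 133 [137, 137, 140, 134, 47, 46, 83, 82, 82, 81, 83, 83, 82, 81, 83, 82, 83, 81] [[143.0, -73.2]]
```

```bash
cat >> h.py <<'E'
def tray(tag=None):
    c=bot.read_camera("top");g=cv2.cvtColor(c["image"],6)
    if tag: cv2.imwrite(f"pics/{tag}.png",c["image"])
    m=np.zeros_like(g);m[140:260,70:180]=(g[140:260,70:180]<112)*255
    m=cv2.morphologyEx(m,cv2.MORPH_CLOSE,np.ones((5,5)))
    k=max(cv2.findContours(m,0,2)[0],key=cv2.contourArea)
    p=ray(c,cv2.boxPoints(cv2.minAreaRect(k)),14)[:,:2]
    e=[p[1]-p[0],p[2]-p[1]];L=[np.linalg.norm(v) for v in e];i=int(np.argmax(L))
    v=e[i]*np.sign(e[i][0]);return p.mean(0),np.arctan2(v[1],v[0]),sorted(L)
def downq(p,a):
    "down attitude for closing angle a or its half turn, nearest in joints"
    q0=np.array(bot.read_state()["joint_positions"]);best=None
    for b in (a,a+np.pi):
        j=bot.ik(p,down(b))
        if j is not None:
            e=np.abs(np.array(j)-q0).max()
            if best is None or e<best[0]:best=(e,b)
    return down(best[1]),best[1]
E
python3 - <<'E'
from crank import *
p=np.array([526.6,145.9]);q=down(np.pi/2)
bot.move_to([*p,150],q);bot.servo_line([*p,73],speed=120);bot.move_gripper(10,20)
crank(58,60,speed=60);bot.dwell(.2)
s=bot.read_state();p=s["ee_pos"];bot.move_gripper(50);bot.servo_line([p[0],p[1],150])
bot.move_to([600,-50,210],q);c,s=look("wrist","w5")
d=c;M=np.array([[np.cos(FY),-np.sin(FY)],[np.sin(FY),np.cos(FY)]])
fx=lambda p:((p[:,:2]-FO)@M).round(1)
uv=proj(c,[[*fw(147,-105),41]],s)[0].astype(int);print(uv,s["ee_pos"],s["clock"])
im=c["image"][uv[1]-50:uv[1]+50,uv[0]-50:uv[0]+50];cv2.imwrite("pics/w5c.png",cv2.resize(im,None,fx=5,fy=5,interpolation=cv2.INTER_CUBIC))
print(tray("top1"))
E
```

```text
60 17.3 [ 2.7 -2.2  5.7] 27.7
[241 256] [599.69738071 -48.90142198 209.02202552] 29.8917
(array([466.58650688, 400.45768237]), np.float64(-0.07631541183679437), [np.float64(165.18016337688084), np.float64(200.96845114656446)])
```

View pics/w5c.png

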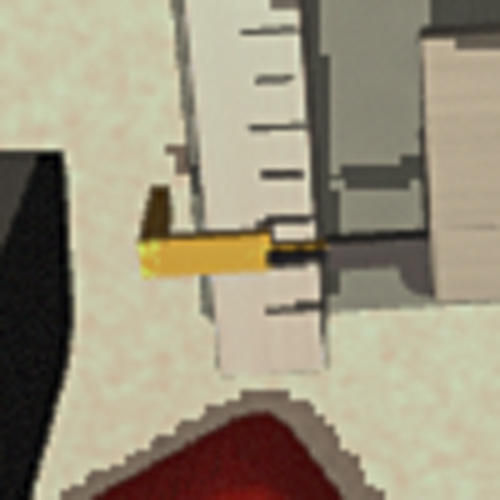

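Pointer and clip line agree: the tip is centred at row ~255 of the crop and the clip at ~254. Next come the blanks.

```bash
cat > blank.py <<'E'
from h import *
def pick(x,y):
    p=fw(x,y);q,b=downq([*p,120],FY)
    bot.move_gripper(40,60);bot.move_to([*p,120],q);hit=bot.servo_line([*p,42],speed=120,until_force=12)
    bot.move_gripper(5,60);s=bot.read_state();print("grip",hit,s["grip_width"],s["ee_pos"],s["ft_force"])
    bot.servo_line([*p,130],speed=200);print("lifted",bot.read_state()["grip_width"])
def place(tx,ty):
    c,a,L=tray();print("tray",c,a,L)
    p=c+np.array([np.cos(a)*tx-np.sin(a)*ty,np.sin(a)*tx+np.cos(a)*ty])
    q,b=downq([*p,120],a);bot.move_to([*p,120],q);print("at tray",bot.read_state()["grip_width"])
    bot.servo_line([*p,29],speed=120,until_force=10)
    bot.move_gripper(45);bot.servo_line([*p,130],speed=200);print(bot.read_state()["clock"])
E
python3 - <<'E'
from blank import *
pick(-45,-40);place(-45,0)
E
```

```text
grip False 22.64073038147301 [489.41103002 -11.88009268  43.04889973] [-0.80584841  0.40298919  7.11213481]
lifted 22.933108089402445
tray [466.44473419 400.32198521] -0.08104818881211816 [np.float64(165.85509384781227), np.float64(203.35208730395215)]
at tray 22.51517617258812
36.7
```

Run:
```python
from blank import *
pick(45,40);place(40,0)
bot.move_to([430,330,330],down(np.pi/2));c,s=look("wrist","w6");print(tray("top2"),s["clock"])
bot.move_to([520,0,300],down(np.pi/2));c,s=look("wrist","w7")
cv2.imwrite("pics/w67.png",np.hstack([cv2.resize(cv2.imread(f"pics/{n}.png"),(400,300)) for n in("w6","w7")]))
```

```text
grip False 22.315631674834833 [574.49269619  73.48589899  43.20643851] [-0.72493084  0.07250529  6.48867268]
lifted 22.5449332535204
tray [466.52272127 400.76104147] -0.07629235446523407 [np.float64(165.7823287793358), np.float64(202.75075507315353)]
at tray 22.91658808159174
43.0417
(array([430.67135851, 419.27955786]), np.float64(1.5435885726179186), [np.float64(279.43389526864524), np.float64(325.7858585892235)]) 44.5167
```

View pics/w67.png

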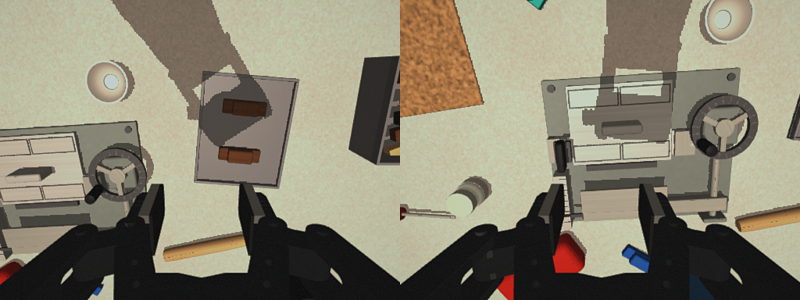

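Both blanks are in the tray and all four pockets are empty. Next is the plunger.

Run:
```python
from h import *
p=np.array([572.0,-60.1]);a=np.pi/2+FY
def st(t):
    s=bot.read_state();print(t,round(float(s["grip_width"]),1),np.round(s["ee_pos"],1),np.round(s["ft_force"],1),s["clock"])
bot.move_gripper(40,80);bot.move_to([*p,130],down(a))
print(bot.servo_line([*p,63],speed=100,until_force=10));st("down")
bot.move_gripper(3,80);st("grip")
bot.servo_line([*p,78.5],speed=50);st("up")
for k in (.35,.7,1.05): bot.servo_line([*p,78.5],down(a-k),speed=50);st(k)
bot.servo_line([*p,74.5],speed=40);st("lower")
bot.move_gripper(45);bot.dwell(.2);st("rel")
bot.servo_line([*p,150],speed=150);bot.dwell(.3)
bot.move_to([545,-60,180],down(np.pi/2));c,s=look("wrist","w8");st("end")
C=cloud(c,s);m=(np.hypot(C[...,0]-p[0],C[...,1]-p[1])<26)&(C[...,2]>62)&(C[...,2]<100)
P=C[m];print(m.sum(),np.median(P[:,2]),P.mean(0));P=P[P[:,2]>np.median(P[:,2])-5][:,:2];w,v=np.linalg.eigh(np.cov(P.T));print("axis",np.arctan2(v[1,1],v[0,1])-FY,np.sqrt(w))
```

```text
False
down 39.9 [572.4 -60.1  63.7] [ 0.1 -0.6  0.1] 47.775
grip 10.1 [572.3 -60.3  63.8] [-2.1 -1.5  5.3] 48.1417
up 10.3 [572.  -60.2  77.8] [  7.4  -2.2 -13.8] 48.6
0.35 10.2 [572.1 -59.9  77.6] [  7.4  -0.5 -12.6] 49.1
0.7 10.8 [572.2 -59.7  77.7] [  8.5   1.3 -13.6] 49.6
1.05 10.4 [572.4 -59.5  77.8] [  9.4   2.  -13.5] 50.1
lower 10.2 [572.5 -59.5  74. ] [  9.    3.9 -11.6] 50.35
rel 45.1 [572.  -60.1  74.5] [-0.1  0.4  0.6] 50.975
end 45.1 [545.  -60.  179.7] [-0.1 -0.3  0.3] 52.9167
1246 78.1605431023145 [569.71402578 -60.84907832  75.76658382]
axis 2.0910120511208663 [ 3.41704632 12.97540796]
```

Plunger is latched: twist is about −1.05 rad and the handle top is near 80 mm. Next is the carrier.

Run:
```python
from h import *
def st(t):
    s=bot.read_state();print(t,round(float(s["grip_width"]),1),np.round(s["ee_pos"],1),np.round(s["ft_force"],1),s["clock"]);return s
p=fw(0,0);bot.move_gripper(45,110);q,b=downq([*p,120],FY);bot.move_to([*p,120],q)
print(bot.servo_line([*p,45],speed=100,until_force=12));st("down")
bot.move_gripper(5,110);z=st("grip")["ee_pos"][2]
for x in (-20,-45,-70,-98):
    bot.servo_line([*fw(x,0),z],speed=60);s=st(x)
    if np.linalg.norm(s["ft_force"])>50:break
else:
    bot.dwell(.2);c,s=look("side","s1")
```

```text
False
down 45.0 [531.7  30.8  45.6] [ 0.1 -0.2  0.5] 55.5167
grip 12.5 [531.8  30.8  45.9] [-2.1 -0.6  7.1] 55.9083
-20 12.6 [510.7  29.6  45.9] [-5.8 -0.4  4.4] 56.3917
-45 12.3 [485.6  28.1  45.9] [-7.2  0.1  4.3] 56.9583
-70 12.4 [460.7  26.6  45.9] [-8.1 -0.6  5.8] 57.525
-98 12.4 [432.9  24.9  45.9] [-7.4 -0.4  3.6] 58.1417
```

Run:
```python
from h import *
def st(t):
    s=bot.read_state();print(t,round(float(s["grip_width"]),1),np.round(s["ee_pos"],1),np.round(s["ft_force"],1),s["clock"]);return s
e=bot.read_state()["ee_pos"]
bot.servo_line([e[0],e[1],165],speed=120);st("lift")
m=np.array([424.,-326.]);q,b=downq([*m,165],0.148);print(b)
bot.move_to([430,-150,165],downq([430,-150,165],0.1)[0]);bot.move_to([*m,165],q);st("over");look("side","s1")
```

```text
lift 12.7 [432.6  24.9 164.3] [ 0.1 -0.7 -6.8] 59.5333
0.148
over 12.5 [ 424.2 -325.4  164.6] [ 0.3  0.  -6.8] 61.0
```

View pics/s1.png

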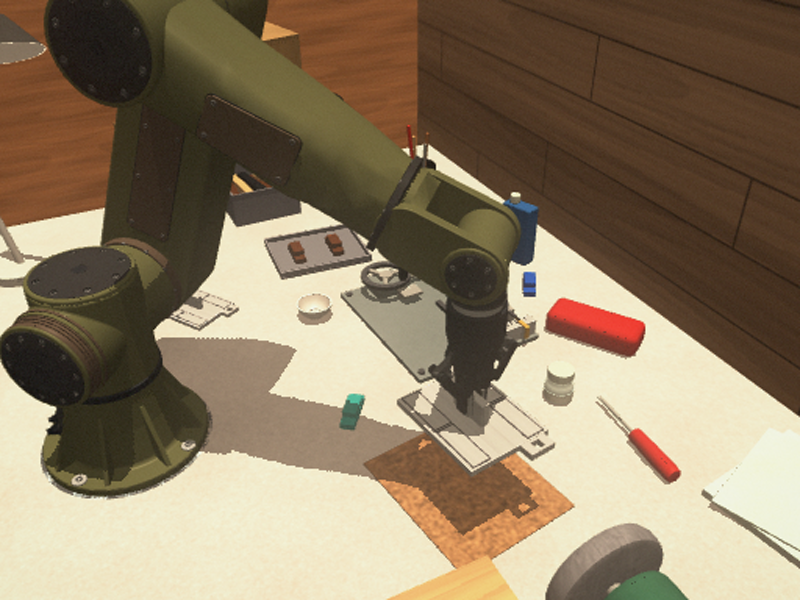

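The side view shows the carrier held level over the mat at about (475,425). The blanks are in the tray near (315,245), and the bystanders are where they were. I'll lower it and release.

Run:
```python
from h import *
def st(t):
    s=bot.read_state();print(t,round(float(s["grip_width"]),1),np.round(s["ee_pos"],1),np.round(s["ft_force"],1),s["clock"]);return s
m=[424.,-326.]
bot.servo_line([*m,55],speed=120);st("near");print(bot.servo_line([*m,37],speed=25,until_force=5));st("down")
bot.move_gripper(45);bot.dwell(.2);st("open");bot.servo_line([*m,150],speed=150)
bot.move_to([300,-80,330],down(np.pi/2));bot.dwell(.3)
c,s=look("side","s2");t,_=look("top","t3")
M=cloud(c);k=[proj(c,[[*np.add(m,d),15]])[0].astype(int) for d in((40,40),(-40,-40),(40,-40),(-40,40))]
print("z",[np.median(M[v-2:v+3,u-2:u+3,2]).round(1) for u,v in k]);print(tray(),st("end")["clock"])
cv2.imwrite("pics/end.png",np.hstack([cv2.resize(c["image"],(400,300)),cv2.resize(t["image"],(400,300))]))
```

```text
near 12.3 [ 424.4 -326.2   55.7] [ 0.3 -0.3 -5.9] 62.1167
True
down 12.6 [ 423.9 -325.9   39.9] [-1.5  0.4  6.6] 62.7083
open 45.2 [ 423.4 -325.4   39.1] [-0.1 -0.2 -0.2] 63.325
z [np.float64(15.2), np.float64(14.9), np.float64(14.2), np.float64(15.2)]
end 45.4 [300.1 -80.1 329.9] [-0.1 -1.2  0.3] 65.9167
(array([466.98912926, 400.36998477]), np.float64(-0.07210046746626364), [np.float64(168.70882586600766), np.float64(203.52891941784915)]) 65.9167
```

View pics/end.png

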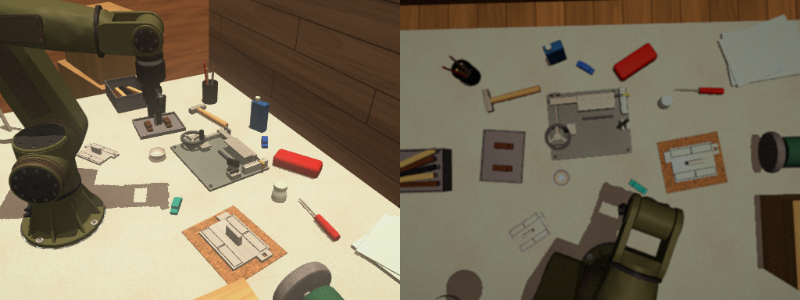

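The carrier lies flat and centred on the mat. The tray is at its measured place with both blanks, and nothing else has moved.

```bash
python3 -c "
from rig import bot
print(bot.finish_job())"
```

```text
the job is handed in; nothing more can be done
None
```

I handed the job in at about 66 s with every step done: pointer on the index line, both blanks that were there in the tray, plunger latched open, and carrier flat and centred on the cork mat; the hand-in returned no verdict.

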